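# Test the latching stop button of a pressure pump station

### The arm

A 7-joint arm with a two-finger parallel gripper is mounted at the origin on the work surface. World frame = base frame: x ahead of the robot, y to its left, z up, the work surface at z = 0. Lengths are in m, angles in rad, forces in N, time in s.
With the tool pointing down it reaches from about 0.4 to 0.85 m from the base axis. Payload 10.4 kg.
Tool frame: the origin (TCP) lies on the mounting face of the last link; the fingertips stand r.tips_ahead ahead of it and the grasp point (between the pads) lies 164 mm ahead of it (r.tips_ahead is the distance from the TCP to the fingertips, in m); z points along the fingers, y is the line along which they close (so a half turn about z gives the same grasp; the last joint's range is limited). The gripper opens to 87 mm and grips with 3 to 60 N. Pads are 19 mm wide; open, the fingers measure 117 mm over their backs; the gripper's body (75 mm by 190 mm) begins 51 mm behind the grasp point.
Start: joints at [-0.023, 0.332, -0.065, 1.46, 0.022, 1.35, -0.088], TCP at [0.625, 0, 0.405] pointing down, gripper open.
Joint ranges: [-2.6, 2.6], [-0.5, 2.12], [-1.47, 1.34], [0.16, 2.42], [-1.27, 4.41], [0.06, 2.06], [-2.6, 2.6]. Speed limits (rad/s): [2.22, 2.22, 2.79, 2.79, 3.14, 3.14, 3.14].

### API

Orientations are given as a unit quaternion [x, y, z, w].
In Python, from bench import telemetry, imaging, job, r gives the robot as it stands.
- The arm moves only by the tool move_arm, never from a script. Its argument "steps" is a list of rows, each an object of numbers: "dx", "dy", "dz": the shift along the tool's x, y, z in cm; "spin": the turn about the tool's z in rad. In form: [{"dx": .., "dy": .., "dz": .., "spin": ..}, ...]. A call has 1 to 12 rows; each row shifts and turns the commanded pose from where the row before left it, along the tool's axes as they then stand; what a row does not reach is not made up. A row lasts 1/10 s, in which the tool goes at most 50 mm and 8.59 degrees, less where a joint would pass 70% of its speed; a pose out of reach is approached as far as the arm can. A call with a gripper value outside its range is refused whole. "claw" is the finger opening in cm, from 0 to 8.7, set as the call begins (left out, the last holds). The fingers move at their own pace and stop on an object; "squeeze" is the grip in N (left out, the last holds). Time passes only in rows, so rows that do not move let the fingers close. It gives the time, the measured TCP pose, the force, the opening and the grip force at its end, in the units of the state.
- telemetry.read_state(): the state, without advancing time (a new reading comes with each control period).
- imaging.camera(name): name is "scene" or "side" or "wrist"; returns a dict with "img" (480x640x3 uint8, red, green, blue), "camera_matrix" (3x3 intrinsics, pixels), "R" (3x3) and "t" (3): a world point X has camera coordinates R X + t. Camera axes: x right, y down, z forward; pixel columns grow to the right and rows downward; lengths in m; the calibration is good to about 2 mm. The wrist camera is an equidistant fisheye: a pixel r from the principal point sees the ray r / f radians off the axis. A picture is of the moment at which its call begins. There is no depth.
- job.close_job(): hands the job in; it is judged then, once.
The state is a dict: "time": time; "joint_positions": joint angles; "joint_vel": joint speeds; "joint_torque": joint torques, N m; "ee_pos": TCP position; "eef_rot": TCP orientation; "ft_force": force on the tool from outside, world axes, zero at the start; "torque": the same for the moment, N m; "width": finger opening in m; "grip_force": force on a finger pad.
Only numpy, scipy, OpenCV 4.12 (cv2) and the standard library are available. Lean on these libraries where they do the work, as an engineer would, in place of code of your own. Each camera call takes 0.05 s, during which the arm holds its last target. There are 200 camera calls.

### The job

Test the pump's stop button before a calibration run: press the large mushroom button straight in with the fingertips until it latches, and take the fingers off so that it is seen to stay in. Then push its raised bar round clockwise (seen from above) until the latch lets go and the button pops back out, and leave it standing fully out with its bar back at rest. Do not press the small start button beside it, and leave the loose parts around the station where they lie.

Things in the scene. Friction and masses are not known exactly. Their poses are not given: they have to be found in the camera images.
- station: Start/stop station fixed to the bench: light grey box 100 (x) x 170 (y) x 60 mm high, mushroom stop button and small start button on its top. Origin: centre of its underside, on the bench; z up. Axis of the stop button at x = 0, y = -35 mm in this frame, of the start button at x = 0, y = +52 mm. A black gland sticks out 18 mm on the +x side.
- stop_bar_top (a point): Centre of the top of the raised bar across the dark grey mushroom stop button, on its axis, 112 mm above the bench when out; moves with the head. Head: dome 60 mm in diameter; bar 56 mm long (this x), 14 mm wide (y), flat top 16 mm above the dome at the middle, 18 mm above it 20 mm out, 27 mm above the rim. At rest the bar lies along the station's x.
- stop_press (a joint): Travel of the stop button, m: 0 fully out, latches when pushed past about 0.008, rests at about 0.0075 when latched and let go, bottom stop 0.010. Pushed straight down on the bar's middle it takes about 3 N at first and 5 to 8 N until it snaps in (15 N does no harm). Sprung outwards; latched, it comes out only by twisting.
- stop_twist (a joint): Twist of the stop button's head, rad: 0 at rest, grows clockwise seen from above, end stop 0.9; it does not turn the other way. Pushing a side of the bar near its end takes about 2 to 5 N against a return spring. At about 0.45 to 0.6 the latch lets go, the head springs up 8 mm and, let go, turns back to 0.
- start (a joint): Small start button, 22 mm in diameter, its top 21 mm above the top of the box, on a metal collar: how far it is pressed, m (0 out, 0.005 fully in). Not to be pressed.
- gauge_center (a point): Centre of a loose dial gauge lying face up beside the station: steel case 80 mm in diameter, 36 mm high, brass stem out to 68 mm from this point along its y. Leave it alone.
- adapter_center (a point): Centre of a loose brass pipe adapter standing upright: 28 mm in diameter, 42 mm high. Leave it alone.
- wrench_grip (a point): Handle of a loose flat wrench 150 mm long lying on the bench. Leave it alone.
- collar_center (a point): Centre of a loose steel collar: 40 mm in diameter, 22 mm high. Leave it alone.
Mind the look-alikes: they are no part of the job. Of the things that look like the station, the middle-sized one is meant.

How it is judged:
On the way, in this order (a step that is already met when the one before it is completed fails the run):
1. the stop button is latched in, with the robot off the station (value of joint stop_press above 0.0055 m and contact force between the arm and station below 0.2 N), for 0.2 s.
2. the latched button has been twisted clockwise (value of joint stop_twist above 0.35 rad).
At the end, for the whole second after the job is handed in: The stop button stands fully out (within 1.5 mm) with its bar turned back to rest (within 0.1 rad), after having been latched in and twisted clockwise; the start button is out and every loose part lies within 20 mm of where it was (value of joint each of stop_press, start below 0.0015 m and value of joint stop_twist below 0.1 rad and distance of each of gauge_center, adapter_center, wrench_grip, collar_center from where it was at the start of the episode below 0.02 m); the robot touches nothing.
It fails at once if the start button is pressed (more than 2.5 mm) (value of joint start above 0.0025 m).
It fails at once if a loose part is lifted, carried or pushed away (more than 20 mm) (distance of any of gauge_center, adapter_center, wrench_grip, collar_center from where it was at the start of the episode above 0.02 m).
It also fails if it takes over 48 s, if anything falls off the work surface, if the arm or the gripper's body presses on something with over 40 N, if the wrist force passes 120 N, or if a joint passes its speed limit or range.

## Working session

There is one attempt and no reset: what is moved stays moved. The work goes in short steps, Python scripts to look and compute and a tool call to move; the robot and the scene stay as the last step left them, time stands still between calls to the robot, and variables do not carry over. Pictures are saved under pics/ and viewed, at most 10 in all, crops included, and the job is handed in when it is done.

Besides the shell and the picture viewer there is one more tool, called after ">>>" as name(argument=value, ...), one argument or row to a line, values as JSON. move_arm: Moves the arm, as the interface text tells. Its arguments: {"type":"object","properties":{"steps":{"type":"array","items":{"type":"object","properties":{"dx":{"type":"number"},"dy":{"type":"number"},"dz":{"type":"number"},"spin":{"type":"number"}}}},"claw":{"type":"number"},"squeeze":{"type":"number"}},"required":["steps"]}

```bash
ls; mkdir -p pics
cat > h.py <<'E'
import numpy as np, cv2
from bench import telemetry, imaging, job, r
def snap(n,f):
    c=imaging.camera(n); np.savez('pics/'+f+'.npz',**{k:np.array(v) for k,v in c.items()}); cv2.imwrite('pics/'+f+'.png',c['img'][:,:,::-1]); return c
def load(f): return dict(np.load('pics/'+f+'.npz'))
def ray(c,u,v,fish=False):
    K=c['camera_matrix']; x=(u-K[0,2])/K[0,0]; y=(v-K[1,2])/K[1,1]
    if fish:
        t=np.hypot(x,y); d=np.array([x/t*np.sin(t),y/t*np.sin(t),np.cos(t)]) if t>0 else np.array([0,0,1.])
    else: d=np.array([x,y,1.])
    R=c['R']; return -R.T@c['t'], R.T@d
def onz(c,u,v,z,fish=False):
    o,d=ray(c,u,v,fish); return o+d*(z-o[2])/d[2]
def proj(c,X,fish=False):
    K=c['camera_matrix']; p=c['R']@X+c['t']
    if fish:
        t=np.arctan2(np.hypot(p[0],p[1]),p[2]); q=p[:2]/np.hypot(p[0],p[1])*t
    else: q=p[:2]/p[2]
    return q*[K[0,0],K[1,1]]+K[:2,2]
E
python3 - <<'E'
from h import *
a=snap('scene','s0');b=snap('side','d0');w=snap('wrist','w0')
print(r.tips_ahead, telemetry.read_state())
for c in (a,b,w): print(c['camera_matrix'][0,0],-c['R'].T@c['t'])
E
```

```text
pics
0.1822 {'time': 0.15, 'joint_positions': array([-0.0225814 ,  0.33269496, -0.06468126,  1.46074413,  0.02160491,
        1.34989232, -0.08846241]), 'joint_vel': array([ 0.00178339, -0.00200602, -0.00104611, -0.00239891,  0.00062911,
        0.00050283,  0.0008725 ]), 'joint_torque': array([ 1.82067095e-03, -6.23630190e+01,  2.54254905e-02, -3.90143681e+01,
       -6.11935230e-02,  3.71907104e-02, -1.53469024e-06]), 'ee_pos': array([ 6.24901551e-01, -1.44664725e-05,  4.04158417e-01]), 'eef_rot': array([ 7.07099905e-01,  7.07113465e-01, -3.88181025e-04, -3.48601206e-04]), 'ft_force': array([-0.04172231, -0.98218658, -0.19980131]), 'torque': array([ 0.053797  ,  0.02641825, -0.0339885 ]), 'grip_force': 0.0, 'width': 0.08738479274163034}
595.0243698467782 [ 0.99849428 -0.5926455   0.85812353]
573.4025958927795 [0.32090551 0.8258811  0.7353657 ]
371.64829954431775 [0.62521598 0.07408116 0.38254105]
```

View pics/s0.png

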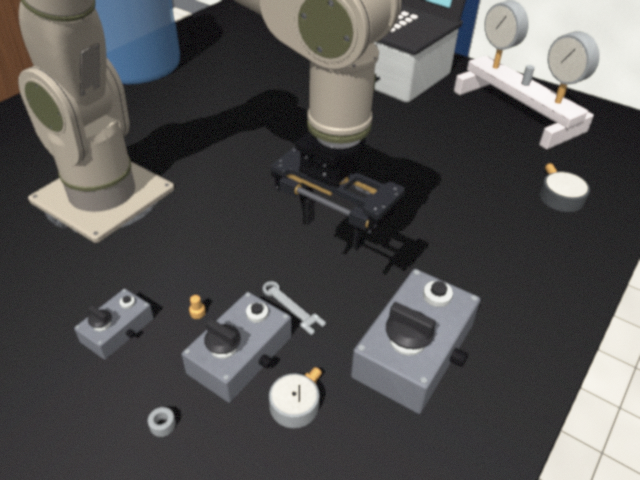

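View pics/w0.png

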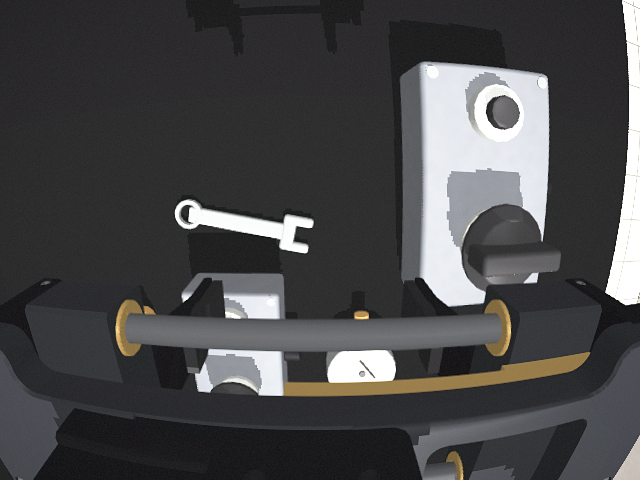

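Three stations look alike in the scene view: small (113,322), middle (238,345) and large (417,338). By the description I choose the middle one. The wrench is at (293,305), the adapter at (197,307), the gauge at (294,398) and the loose collar at (162,421). I'll check the choice in a close crop and measure the top face.

Run:
```python
from h import *
a=load('s0')
cr=cv2.resize(a['img'][280:440,140:340],None,fx=4,fy=3.75,interpolation=cv2.INTER_CUBIC)[:,:,::-1]
cv2.imwrite('pics/c0.png',cr)
b=load('d0'); 
# rough size check and side view
L=onz(a,184,350,.06);F=onz(a,231,372,.06);B=onz(a,249,296,.06);R=onz(a,291,323,.06)
print(L,F,B,R,np.linalg.norm(F-L),np.linalg.norm(R-F),np.linalg.norm(L-B))
print([proj(b,p) for p in (L,F,B,R)])
```

```text
[ 0.4946888  -0.23249914  0.06      ] [ 0.58495756 -0.21920266  0.06      ] [ 0.50396552 -0.07889942  0.06      ] [ 0.60141051 -0.08336205  0.06      ] 0.0912427840743565 0.13683337168585905 0.15387960177606222
[array([373.87467105, 185.48352714]), array([332.46232729, 182.03033878]), array([353.34109398, 224.51784111]), array([307.18246727, 214.89864021])]
```

View pics/c0.png

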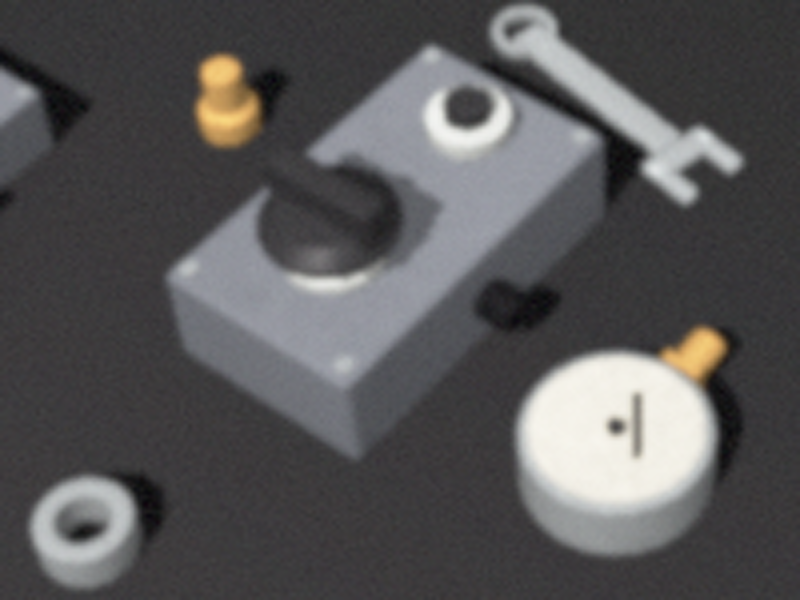

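View pics/d0.png

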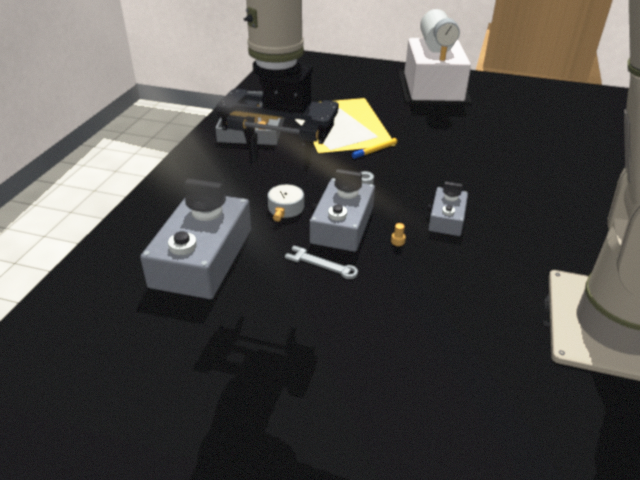

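The crop shows the middle station: dark mushroom with bar at full-image (222,336), start button at (257,309), screws at its four corners, and the gland on the right side at (268,361). The side view shows the same station at (345,205), with the bar at (348,181).

Run:
```python
from h import *
a=load('s0');b=load('d0')
f=lambda u,v:(140+(u+.5)/4-.5,280+(v+.5)/3.75-.5)
P={k:onz(a,*f(*p),.06) for k,p in dict(L=(168,278),F=(350,385),R=(603,143),B=(432,44)).items()}
S={k:onz(a,*f(*p),.061) for k,p in dict(L=(186,268),F=(343,365),R=(581,135),B=(432,55)).items()}
for Q in (P,S):
    ex=(Q['F']-Q['L']+Q['R']-Q['B'])/2; ey=(Q['B']-Q['L']+Q['R']-Q['F'])/2
    print(sum(Q.values())/4,np.linalg.norm(ex),np.linalg.norm(ey),np.arctan2(ex[1],ex[0]),np.arctan2(-ey[0],ey[1]))
c=sum(S.values())/4; th=np.arctan2(-ey[0],ey[1])
# start button (top z .081, dark cap centre) and bar top ray check
print('start cap',onz(a,*f(467,103),.081))
for t in (th,):
  X=np.array([np.cos(t),np.sin(t),0]);Y=np.array([-np.sin(t),np.cos(t),0])
  s=c-.035*Y; print('stop',s,'start',c+.052*Y)
  s[2]=.112
  for q in (-.028,0,.028): print(proj(a,s+q*X),proj(b,s+q*X))
# two-view: bar top middle in side
K=cv2.resize(b['img'][160:260,290:400],None,fx=7,fy=6,interpolation=cv2.INTER_CUBIC)[:,:,::-1]
cv2.imwrite('pics/c1.png',cv2.convertScaleAbs(K,alpha=1.8,beta=0))
```

```text
[ 0.54452196 -0.15602991  0.06      ] 0.09730611841479765 0.1653747150327384 0.0001431494347273861 0.004007305111819499
[ 0.54193365 -0.15491119  0.061     ] 0.0842015378087589 0.15458043903507934 0.0067041638358739 0.0020493036770578865
start cap [ 0.54337534 -0.10427824  0.081     ]
stop [ 0.54200538 -0.18991112  0.061     ] start [ 0.54182709 -0.1029113   0.061     ]
[207.14316256 318.96214313] [362.34842567 173.32846041]
[220.20193716 327.1019434 ] [349.28096108 171.25870335]
[233.58147213 335.44168015] [336.34072158 169.20909748]
```

View pics/c1.png

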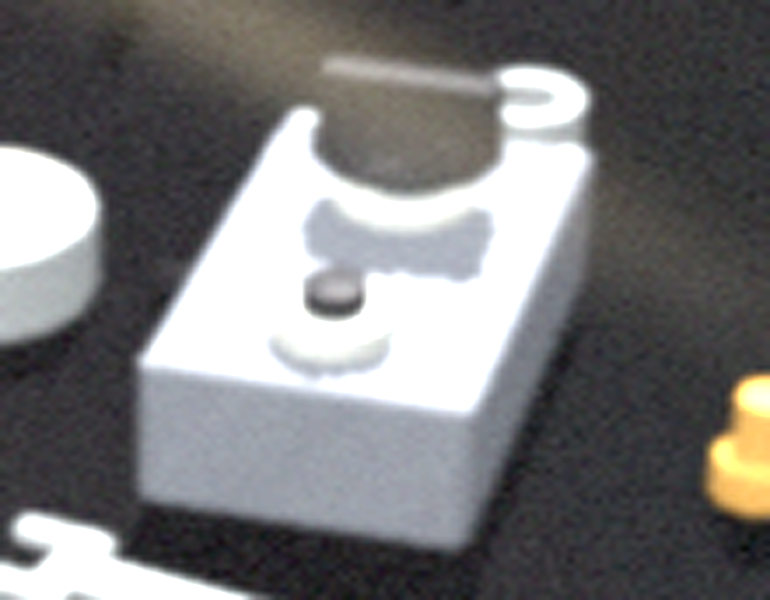

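>>> move_arm(
  claw=0,
  squeeze=20,
  steps=[
    {"dx":-1.9,"dy":-0.8},
    {"dx":-1.9,"dy":-0.8},
    {"dx":-1.9,"dy":-0.8},
    {"dx":-1.9,"dy":-0.8},
    {"dx":-1.9,"dy":-0.8},
    {"dx":-1.9,"dy":-0.8},
    {"dx":-1.9,"dy":-0.8},
    {"dx":-1.9,"dy":-0.8},
    {"dx":-1.9,"dy":-0.9},
    {"dx":-1.9,"dy":-0.9},
    {"dx":0},
    {"dx":0},
  ],
)

```text
$.steps[0]: bad value
```

>>> move_arm(
  steps=[
    {"dz":2},
    {"dz":2},
    {"dz":2},
    {"dz":1.5},
    {"dz":1},
    {"dz":0},
    {"dz":0},
  ],
)

```text
$.steps[0]: bad value
```

Run:
```python
from h import *
w=snap('wrist','w1'); b=snap('side','d1'); a=snap('scene','s1')
s=telemetry.read_state(); print(s['ee_pos'],s['eef_rot'],s['ft_force'],s['width'])
k=lambda i,y,x:cv2.convertScaleAbs(cv2.resize(i[y:y+130,x:x+130],(390,390),interpolation=cv2.INTER_CUBIC),alpha=2)
cv2.imwrite('pics/c2.png',np.hstack([k(b['img'],120,285),k(a['img'],260,160)])[:,:,::-1])
```

```text
[ 6.24964725e-01 -2.16182533e-05  4.04504393e-01] [ 7.07126572e-01  7.07086961e-01 -1.42968022e-04 -1.42414111e-04] [-0.11036192 -0.58030617  0.15416759] 0.08665828007071885
```

View pics/c2.png

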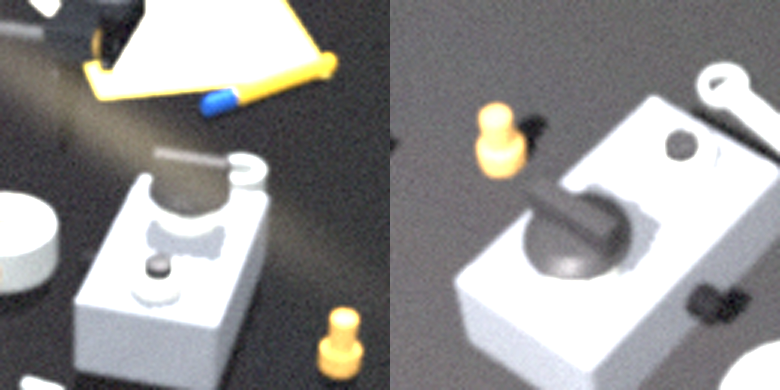

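View pics/w1.png

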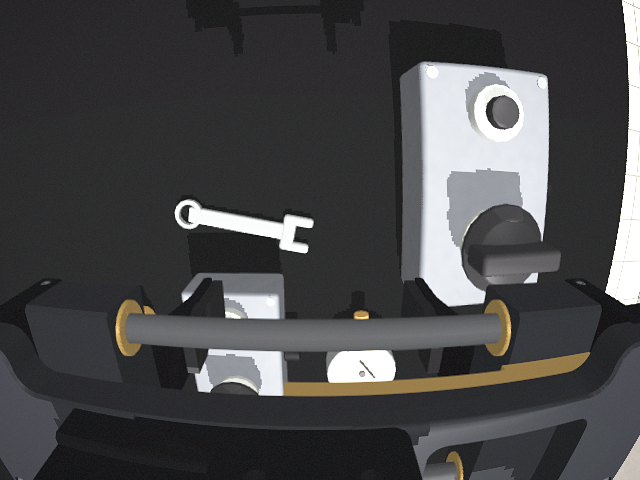

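The moves were refused and the arm has not moved: the pictures show the same view as before. Every row probably needs all four keys.

>>> move_arm(
  claw=0,
  squeeze=20,
  steps=[
    {"dx":-1.9,"dy":-0.8,"dz":0,"spin":0},
    {"dx":-1.9,"dy":-0.8,"dz":0,"spin":0},
    {"dx":-1.9,"dy":-0.8,"dz":0,"spin":0},
    {"dx":-1.9,"dy":-0.8,"dz":0,"spin":0},
    {"dx":-1.9,"dy":-0.8,"dz":0,"spin":0},
    {"dx":-1.9,"dy":-0.8,"dz":0,"spin":0},
    {"dx":-1.9,"dy":-0.8,"dz":0,"spin":0},
    {"dx":-1.9,"dy":-0.8,"dz":0,"spin":0},
    {"dx":-1.9,"dy":-0.9,"dz":0,"spin":0},
    {"dx":-1.9,"dy":-0.9,"dz":0,"spin":0},
    {"dx":0,"dy":0,"dz":0,"spin":0},
    {"dx":0,"dy":0,"dz":0,"spin":0},
  ],
)

```text
time: 1.5
ee_pos: [0.543, -0.1899, 0.4048]
eef_rot: [0.707, 0.707, 0.0, -0.0]
ft_force: [0.1, 0.1, -0.6]
width: 0.0027
grip_force: 0.0
```

Now I'll go down to about 2 cm above the bar.

>>> move_arm(
  steps=[
    {"dx":0,"dy":0,"dz":2,"spin":0},
    {"dx":0,"dy":0,"dz":2,"spin":0},
    {"dx":0,"dy":0,"dz":2,"spin":0},
    {"dx":0,"dy":0,"dz":2,"spin":0},
    {"dx":0,"dy":0,"dz":1,"spin":0},
    {"dx":0,"dy":0,"dz":0,"spin":0},
    {"dx":0,"dy":0,"dz":0,"spin":0},
  ],
)

```text
time: 2.2
ee_pos: [0.5435, -0.1896, 0.3155]
eef_rot: [0.707, 0.707, 0.0, 0.0]
ft_force: [0.1, -0.7, 0.7]
width: 0.0005
grip_force: 0.0
```

Run:
```python
from h import *
b=snap('side','d2'); a=snap('scene','s2')
s=telemetry.read_state(); print(s['ee_pos'],s['eef_rot'],s['ft_force'],s['width'])
k=lambda i,y,x:cv2.convertScaleAbs(cv2.resize(i[y:y+130,x:x+130],(390,390),interpolation=cv2.INTER_CUBIC),alpha=2.5,beta=10)
cv2.imwrite('pics/c3.png',np.hstack([k(b['img'],100,285),k(a['img'],240,160)])[:,:,::-1])
```

```text
[ 0.54345306 -0.18988604  0.31596373] [7.07020329e-01 7.07192627e-01 5.12124941e-04 7.61876345e-04] [0.28956903 0.30451846 0.02658345] 0.0003742123014001371
```

View pics/c3.png

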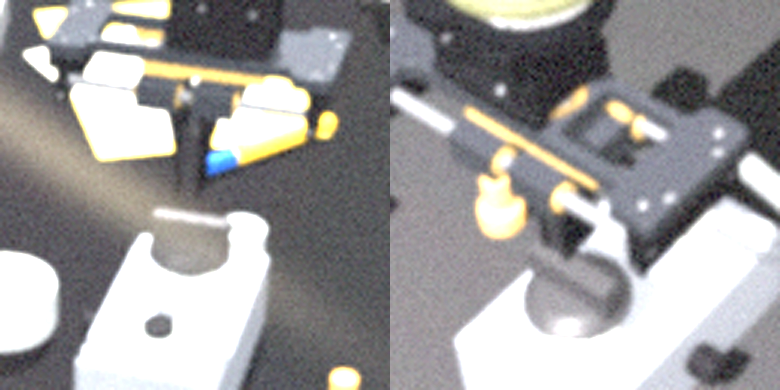

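In the side half of the picture (left), the closed tips at (188,205) are centred above the bar top, which spans (155..225,213). In the scene half the tips are at (560,245), over the bar's middle. Now I'll press.

>>> move_arm(
  steps=[
    {"dx":0,"dy":0,"dz":1,"spin":0},
    {"dx":0,"dy":0,"dz":0.8,"spin":0},
    {"dx":0,"dy":0,"dz":0.3,"spin":0},
    {"dx":0,"dy":0,"dz":0.2,"spin":0},
    {"dx":0,"dy":0,"dz":0.2,"spin":0},
    {"dx":0,"dy":0,"dz":0.2,"spin":0},
    {"dx":0,"dy":0,"dz":0.2,"spin":0},
    {"dx":0,"dy":0,"dz":0.15,"spin":0},
    {"dx":0,"dy":0,"dz":0,"spin":0},
  ],
)

```text
time: 3.2
ee_pos: [0.5431, -0.19, 0.2846]
eef_rot: [0.707, 0.707, 0.0, 0.0]
ft_force: [-2.5, 0.8, 6.8]
width: 0.0005
grip_force: 3.8
```

>>> move_arm(
  steps=[
    {"dx":0,"dy":0,"dz":0.08,"spin":0},
    {"dx":0,"dy":0,"dz":0,"spin":0},
  ],
)

```text
time: 3.4
ee_pos: [0.5432, -0.1901, 0.2845]
eef_rot: [0.707, 0.707, 0.0, 0.0]
ft_force: [-3.8, 1.4, 12.6]
width: 0.0004
grip_force: 6.4
```

>>> move_arm(
  steps=[
    {"dx":0,"dy":0,"dz":-0.5,"spin":0},
    {"dx":0,"dy":0,"dz":-1,"spin":0},
    {"dx":0,"dy":0,"dz":-1.6,"spin":0},
    {"dx":0,"dy":0,"dz":0,"spin":0},
    {"dx":0,"dy":0,"dz":0,"spin":0},
    {"dx":0,"dy":0,"dz":0,"spin":0},
    {"dx":0,"dy":0,"dz":0,"spin":0},
  ],
)

```text
time: 4.1
ee_pos: [0.5428, -0.1899, 0.3137]
eef_rot: [0.707, 0.707, -0.0, -0.001]
ft_force: [1.1, 0.1, 0.0]
width: 0.0005
grip_force: 0.0
```

Run:
```python
from h import *
b=snap('side','d3'); a=snap('scene','s3'); b0=load('d2')
s=telemetry.read_state(); print(s['ee_pos'],s['eef_rot'],s['ft_force'],s['width'])
k=lambda i,y,x:cv2.convertScaleAbs(cv2.resize(i[y:y+60,x:x+60],(390,390),interpolation=cv2.INTER_CUBIC),alpha=2.5,beta=10)
cv2.imwrite('pics/c4.png',np.hstack([k(b0['img'],150,320),k(b['img'],150,320)])[:,:,::-1])
```

```text
[ 0.54289542 -0.18995488  0.31392125] [ 7.07099944e-01  7.07113520e-01 -1.91585735e-04 -3.21685959e-04] [-1.19453899  0.12025001  0.33270529] 0.0003798108959950962
```

View pics/c4.png

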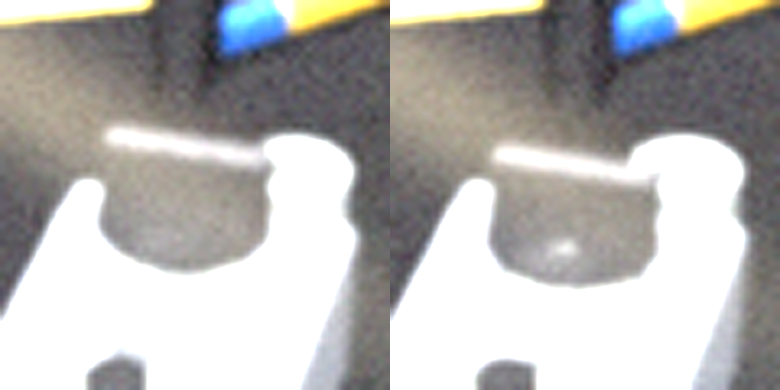

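On the right the bar's top edge is about 18 crop pixels (about 3 px, about 8 mm) lower with the fingers clear, so the button stays latched. Next I'll go beside the +x end of the bar, on its +y side, and push toward -y.

>>> move_arm(
  steps=[
    {"dx":1.1,"dy":1.3,"dz":0,"spin":0},
    {"dx":1.1,"dy":1.3,"dz":0,"spin":0},
    {"dx":0,"dy":0,"dz":1.4,"spin":0},
    {"dx":0,"dy":0,"dz":1,"spin":0},
    {"dx":0,"dy":0,"dz":0.8,"spin":0},
    {"dx":0,"dy":0,"dz":0.2,"spin":0},
    {"dx":0,"dy":0,"dz":0,"spin":0},
    {"dx":0,"dy":0,"dz":0,"spin":0},
  ],
)

```text
time: 5.0
ee_pos: [0.569, -0.1683, 0.2808]
eef_rot: [0.707, 0.707, 0.0, 0.0]
ft_force: [0.6, 1.0, -0.8]
width: 0.0008
grip_force: 0.0
```

>>> move_arm(
  steps=[
    {"dx":-0.2,"dy":0,"dz":0,"spin":0},
    {"dx":-0.2,"dy":0,"dz":0,"spin":0},
    {"dx":-0.2,"dy":0,"dz":0,"spin":0},
    {"dx":-0.2,"dy":0,"dz":0,"spin":0},
    {"dx":0,"dy":0,"dz":0,"spin":0},
  ],
)

```text
time: 5.5
ee_pos: [0.5695, -0.176, 0.2809]
eef_rot: [0.707, 0.707, 0.001, 0.001]
ft_force: [3.0, 2.0, 1.0]
width: 0.0009
grip_force: 1.7
```

>>> move_arm(
  steps=[
    {"dx":-0.2,"dy":0,"dz":0,"spin":0},
    {"dx":-0.2,"dy":0,"dz":0,"spin":0},
    {"dx":-0.2,"dy":0,"dz":0,"spin":0},
    {"dx":-0.2,"dy":0,"dz":0,"spin":0},
    {"dx":0,"dy":0,"dz":0,"spin":0},
  ],
)

```text
time: 6.0
ee_pos: [0.5688, -0.1844, 0.2804]
eef_rot: [0.707, 0.707, -0.0, -0.0]
ft_force: [2.7, 3.9, 3.2]
width: 0.0004
grip_force: 1.8
```

Run:
```python
from h import *
b=snap('side','d4'); a=snap('scene','s4')
s=telemetry.read_state(); print(s['ee_pos'],s['ft_force'],s['torque'])
k=lambda i,y,x:cv2.convertScaleAbs(cv2.resize(i[y:y+60,x:x+60],(390,390),interpolation=cv2.INTER_CUBIC),alpha=2.5,beta=10)
cv2.imwrite('pics/c5.png',np.hstack([k(a['img'],300,195),k(b['img'],150,320)])[:,:,::-1])
```

```text
[ 0.56895233 -0.1840138   0.28039214] [0.38130426 3.16975386 2.41016974] [ 0.77826277 -0.18681733 -0.02344161]
```

View pics/c5.png

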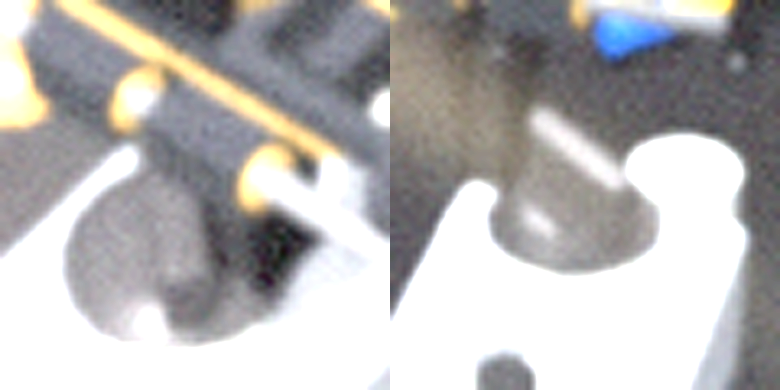

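The bar has turned about 0.6 rad clockwise. The dome's lower edge is back at crop row 272, as in the out state (it was 287 when latched), so the latch has let go. I'll withdraw now.

>>> move_arm(
  steps=[
    {"dx":0.4,"dy":0,"dz":0,"spin":0},
    {"dx":0.6,"dy":0,"dz":0,"spin":0},
    {"dx":0.6,"dy":0,"dz":0,"spin":0},
    {"dx":0.4,"dy":0,"dz":-0.5,"spin":0},
    {"dx":0,"dy":0,"dz":-2,"spin":0},
    {"dx":0,"dy":0,"dz":-3,"spin":0},
    {"dx":0,"dy":0,"dz":-3,"spin":0},
    {"dx":0,"dy":0,"dz":-2,"spin":0},
    {"dx":0,"dy":0,"dz":0,"spin":0},
    {"dx":0,"dy":0,"dz":0,"spin":0},
    {"dx":0,"dy":0,"dz":0,"spin":0},
    {"dx":0,"dy":0,"dz":0,"spin":0},
  ],
)

```text
time: 7.3
ee_pos: [0.5687, -0.164, 0.3842]
eef_rot: [0.707, 0.707, -0.001, -0.001]
ft_force: [-0.0, -0.8, 0.3]
width: 0.0005
grip_force: 0.0
```

Run:
```python
from h import *
b=snap('side','d5'); s=telemetry.read_state(); print(s['ee_pos'],s['ft_force'])
def bar(i): # head area: bar's light top edge against dark: top-edge row by column, dome bottom row
    g=cv2.cvtColor(i,cv2.COLOR_RGB2GRAY).astype(int); return [int(166+np.argmax(g[166:182,u])) for u in range(338,360,3)],[int(185+np.argmax(np.diff(g[185:200,u]))) for u in (346,349,352)]
for f in ('d0','d3','d4','d5'):
    i=load(f)['img']; print(f,bar(i))
d0,d3,d5=[load(f)['img'].astype(float) for f in ('d0','d3','d5')]
R=np.s_[166:235,310:380]; print(abs(d5-d0)[R].mean(),abs(d3-d0)[R].mean())
m=abs(d5-d0).max(2)[185:290,260:420]; print((m>40).sum())
```

```text
[ 0.56880208 -0.16395799  0.38441586] [0.11730431 0.07414619 0.21464978]
d0 ([170, 171, 171, 172, 172, 173, 173, 174], [192, 192, 191])
d3 ([173, 174, 174, 175, 175, 176, 176, 174], [194, 194, 193])
d4 ([180, 181, 169, 171, 174, 176, 176, 175], [192, 192, 191])
d5 ([171, 171, 171, 172, 172, 173, 174, 174], [192, 192, 191])
2.1657694962042786 14.031884057971014
58
```

Run:
```python
from h import *
b=snap('side','d6')
d0,d6=[load(f)['img'].astype(float) for f in ('d0','d6')]
m=abs(d6-d0).max(2)[185:290,260:420]; y,x=np.nonzero(m>40); print(len(x),x.min()+260,x.max()+260,y.min()+185,y.max()+185,np.median(x)+260,np.median(y)+185)
def edge(i):
    g=cv2.GaussianBlur(i.astype(np.float32).mean(2),(0,0),.7); o=[]
    for u in range(337,360):
        c=g[166:180,u]-g[166:180,u].min(); k=c.argmax(); s=slice(max(k-2,0),k+3); o.append(166+(np.arange(14)[s]*c[s]).sum()/c[s].sum())
    return np.polyfit(np.arange(337,360)-348,o,1)
for f in ('d0','d3','d4','d6'): print(f,edge(load(f)['img']))
```

```text
53 320 328 259 266 324.0 262.0
d0 [1.51408207e-01 1.72223272e+02]
d3 [9.60708625e-02 1.74651951e+02]
d4 [7.16869906e-02 1.73893852e+02]
d6 [1.59724316e-01 1.72166969e+02]
```

The bar's height and slope match the start. The only change is an 8×7 px patch on the wrench's handle, which is a shadow: its outline hasn't moved. Handing in.

```bash
python3 -c "
from h import *
print(job.close_job())"
```

```text
the job is handed in; nothing more can be done
None
```

I pressed the stop button until it latched and took the fingers off (it stayed in), then twisted it clockwise until it popped out; the last side-camera picture shows it fully out with its bar at rest, and the job is handed in (no verdict was returned).

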